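# Clamp the sealed jar in the cam clamp

## Task

Take the sealed glass jar from the caddy tray, set it down gently and upright on the jar clamp between the V-block and the open jaw, and let go of it. Then, holding the handle lightly, turn the crank clockwise until the cam follower rests in the cam's flat dwell, so that the jar stays gripped in the V-block and the crank stays put when you let go. Do not move the measuring cup, the brush or the peg basket.

Things in the scene. Friction and masses are not known exactly. Their poses are not given: they have to be found in the camera images.
- clamp: the jar clamp, fixed to the counter: grey base plate 120 x 260 x 8 mm with, along its length, a steel crank with a cam at one end, a sliding jaw in the middle and a V-block at the other end. Origin: on the counter under the plate, 10 mm in -y from the plate's middle; z up, y along the plate from crank to V-block (the way the jaw closes), x across
- seat (a point): centre of the jar's place on the base plate's top, 8 mm above the counter: where the jar's underside centre is when pressed fully into the V-block. The two V faces (90 degrees between them, top 58 mm above the counter) stand on its +y side, open to -y; the open jaw leaves the jar 7 mm of play in -y. It lies 140 mm in +y from crank_axis. Axes as the clamp's
- crank_axis (a point): point on the vertical crank axis, 72 mm above the counter (the height of the handle's middle); axes as the clamp's
- grip (a point): middle of the crank's handle, 72 mm above the counter: an upright round wooden grip, 24 mm diameter, from 44 to 94 mm above the counter, spinning freely on its pin, to be held lightly (the finger forces on it, squeeze of both fingers and push, must add up to under 60 N), 70 mm from crank_axis, on a flat steel arm whose top is 42 mm above the counter
- crank (a joint): crank angle, rad, grows clockwise seen from above; stops at -0.5 and 3.6. At 0 the handle lies in the clamp's +x from crank_axis. Starts between -0.15 and 0.15, jaw open. The cam is pinched on the shaft at an angle that differs from start to start and is not reported: turning clockwise, the middle of its dwell comes somewhere from 1.3 to 2.3
- cam_top (a point): the steel cam disc, 14 mm thick, under the crank arm; this point: on its axis, 30 mm above the counter. The follower starts to move about 1.1 rad before the middle of the dwell; the dwell (an arc round the axis, 30 mm radius) is 0.36 rad wide. Short of it the crank springs back when let go; beyond it the jaw springs open and drives the crank on
- follower (a joint): advance of the follower (brass roller and bar that carry the jaw), m: 0 open, about 0.0107 in the dwell on a clamped jar; it flattens out gradually towards the dwell. Felt at the handle along its circle, with a jar in place: under 2 N before and early in the rise, 5 to 10 N once the pad meets the jar, falling back over some 0.2 rad to 1 N or less where the dwell begins, then a pull forward past its end
- pad: the jaw's rubber pad, 40 mm wide, from 14 to 44 mm above the counter, on the follower; origin on the counter under its face. Sprung: pushes with 10 N at first touch, 1.6 N more per mm, up to 9 mm; it meets a seated jar when the follower has advanced 7 mm
- jar: the sealed glass jar, 58 mm diameter, 100 mm tall with a steel screw lid, about 0.32 kg; origin at the centre of its underside, z up. Stands in the caddy tray, whose floor is 5 mm above the counter and whose rim is 14 mm high
- cup: grey collapsible measuring cup, stepped, mouth 76 mm, 56 mm high, in the caddy tray beside the jar (which of the two is nearer the robot varies); origin under its centre; leave alone
- brush: wooden-handled brush about 200 mm long, 40 mm wide, lying flat near the crank end of the clamp, to the right; leave alone
- basket: white plastic basket of clothes pegs, 130 x 170 x 60 mm, origin under its centre; leave alone
Mind the look-alikes: they are no part of the job. Leave any orange or yellow look-alike of the jar alone.

How it is judged:
By the outcome, as a careful person would: the job done as asked, in the order asked, and still so for the second after the job is handed in, with the robot touching nothing.
It also fails if it takes over 72 s, if anything falls off the work surface, if the arm or the gripper's body presses on something with over 40 N, if the wrist force passes 120 N, or if a joint passes its speed limit or range.

## Robot

A 6-joint arm with a two-finger parallel gripper is mounted at the origin on the work surface. World frame = base frame: x ahead of the robot, y to its left, z up, the work surface at z = 0. Lengths are in m, angles in degrees, forces in N, time in s.
With the tool pointing down it reaches from about 0.375 to 0.75 m from the base axis. Payload 9 kg.
Tool frame: the origin (TCP) lies where the fingers leave the gripper's body, on its centre line; the fingertips stand 73 mm ahead of it and the grasp point (between the pads) lies 54 mm ahead of it (robot.tip_reach is the distance from the TCP to the fingertips, in m); z points along the fingers, y is the direction in which the jaws open and shut (so a half turn about z gives the same grasp; the last joint's range is limited). The gripper opens to 85 mm and grips with 20 to 120 N. Pads are 22 mm wide; open, the fingers measure 114 mm over their backs; the gripper's body (76 mm by 85 mm) begins 54 mm behind the grasp point. The pads swing forward as they close: fully open they stand 13 mm farther back than shut.
Start: joints at [56.568, 5.964, 5.575, 89.605, 0, 77.527], TCP at [0.215, 0.56, 0.304] pointing down, gripper open.
Joint ranges: [-171.21, 171.21], [-48.23, 106.86], [-62.78, 66.21], [-105.2, 120.99], [-86.42, 89.51], [-180, 180]. Speed limits (degrees/s): [127.2, 127.2, 147.25, 180, 180, 180].

## Interface

Orientations are given as [roll, pitch, yaw] about the fixed x, y, z axes, in that order (R = Rz(yaw) Ry(pitch) Rx(roll)).
In Python, from plant import robot gives the robot as it stands. Calls block until the motion is done:
- robot.move_pose(position, orientation): joint-space move of the TCP to a pose.
- robot.line_to(position, vel=0.15, rotation=None, guard=None): straight line of the TCP; rotation=None keeps the orientation; vel is the mean speed in m/s. With guard (N) it stops when the force on the tool has changed by that much, and returns True; else False.
- robot.goto_joints(angles): joint-space move.
- robot.set_gripper(opening): finger opening in m; the grip force is fixed at half the most; returns when the fingers have stopped.
- robot.pause(seconds).
- robot.ik(position, orientation): joint angles nearest the present ones, or None.
- robot.observe(): the state.
- robot.grab_frame(name): name is "scene" or "top" or "wrist"; returns the picture (400x640x3 uint8, blue, green, red); there is no depth.
- robot.get_calibration(name): a dict with "vertical_fov" (degrees; the focal length in pixels is half the picture's height over the tangent of half this angle, whatever the lens; pixels are square), "cx", "cy" (the principal point, pixels), "rvec" (rotation vector, rad) and "tvec" (3), from world to camera coordinates, as OpenCV has them. Camera axes: x right, y down, z forward; pixel columns grow to the right and rows downward; lengths in m; the calibration is good to about 2 mm. A picture is of the moment at which its call begins: read the wrist's pose just before it. get_calibration takes no time and is no camera call; for the wrist camera it gives the pose at the moment of the call.
A pose or a line that the arm cannot do raises robot.IKError and nothing moves.
- robot.job_done(): hands the job in, once; it reports no verdict.
The state is a dict: "time": time; "q": joint angles; "qvel": joint speeds; "joint_torque": joint torques, N m; "tool_pos": TCP position; "tcp_rot": TCP orientation; "ft_force": force on the tool from outside, world axes, zero at the start; "torque": the same for the moment, N m; "gripper_width": finger opening in m.
Only numpy, scipy, OpenCV 4.12 (cv2) and the standard library are available. Lean on these libraries where they do the work, as an engineer would, in place of code of your own. Each camera call takes 0.05 s, during which the arm holds its last target.

## Working session

There is one attempt and no reset: what is moved stays moved. The work goes in short steps, each a Python script; the robot and the scene stay as the last script left them, time stands still between calls to the robot, and variables do not carry over. Pictures are saved under pics/ and viewed, and the job is handed in when it is done.

```bash
ls; mkdir -p pics; python3 - <<'E'
from plant import robot
import cv2
print(robot.observe())
for n in ("scene","top","wrist"):
    c=robot.get_calibration(n); print(n,c)
    cv2.imwrite(f"pics/{n}0.png",robot.grab_frame(n))
E
```

```text
pics
{'time': 0.0, 'q': array([ 5.65680162e+01,  5.99709629e+00,  5.52646921e+00,  8.96040552e+01,
       -8.11531620e-04,  7.75284998e+01]), 'qvel': array([ 0.00539275,  0.06844685, -0.00782816,  0.07790728,  0.04757807,
        0.00216343]), 'joint_torque': array([-3.54974090e-04, -5.56933129e+01,  5.03646898e+01,  1.72353600e-02,
       -2.60018451e-04,  7.17955231e-06]), 'tool_pos': array([0.21447655, 0.56010154, 0.30313215]), 'tcp_rot': array([-1.79926905e+02, -1.53355496e-02,  1.59039507e+02]), 'ft_force': array([-0.23102556, -0.57315962, -0.51997711]), 'torque': array([-0.01455451,  0.05205749, -0.03779303]), 'gripper_width': 0.08526229688241183}
scene {'vertical_fov': 47.15866441717273, 'cx': 315.9292022764364, 'cy': 204.65189846916923, 'rvec': array([ 2.14732014,  0.73070452, -0.33499194]), 'tvec': array([-0.37725021, -0.10219224,  1.61895769])}
top {'vertical_fov': 43.24617085391733, 'cx': 320.22077262645456, 'cy': 195.55055616959305, 'rvec': array([ 2.14718885, -2.10022246,  0.21196227]), 'tvec': array([-0.00909708,  0.49222285,  1.44861707])}
wrist {'vertical_fov': 63.475337846401686, 'cx': 320.05245641944384, 'cy': 197.6738555638333, 'rvec': array([-2.40136614, -1.65204228, -0.21852834]), 'tvec': array([-0.59926404, -0.03293792,  0.37791772])}
```

View pics/scene0.png

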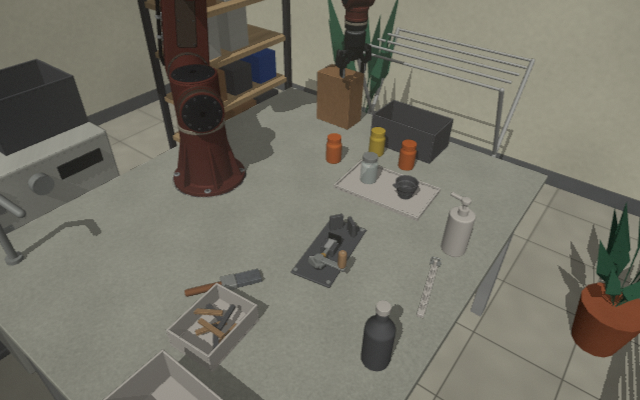

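View pics/top0.png

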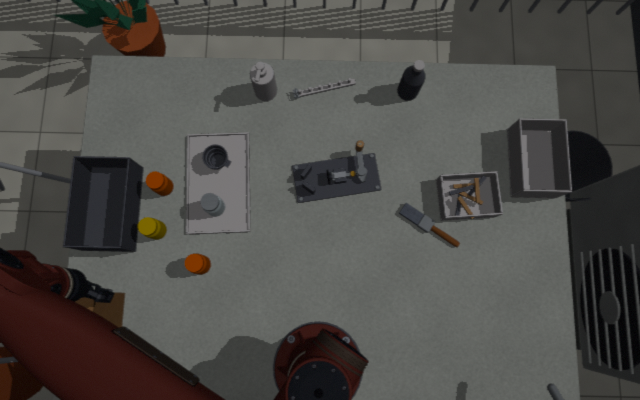

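View pics/wrist0.png

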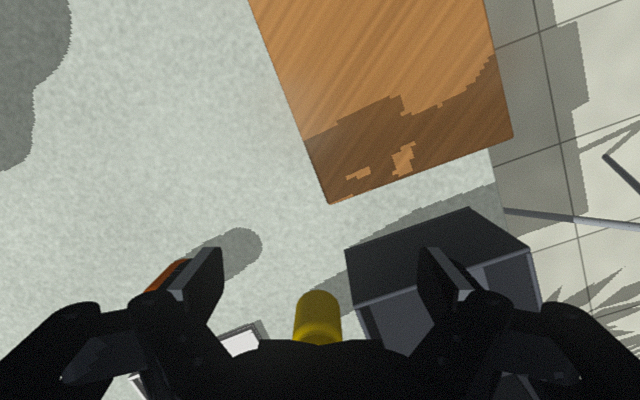

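Jar candidates in the top view:
- Clear or grey jar with a steel lid in the tray (212,204).
- Orange ones at (159,184) and (197,264).
- Yellow one at (152,228).
- Grey cup at (216,157).

I choose the grey one at (212,204) and will check it in a crop.

```bash
cat > h.py <<'E'
import numpy as np, cv2
from plant import robot
def K(c):
    f=200/np.tan(np.radians(c["vertical_fov"])/2); return np.array([[f,0,c["cx"]],[0,f,c["cy"]],[0,0,1]])
def px2w(c,u,v,z):
    R=cv2.Rodrigues(np.array(c["rvec"]))[0]; C=-R.T@c["tvec"]
    d=R.T@np.linalg.inv(K(c))@np.array([u,v,1.]); return C+d*(z-C[2])/d[2]
def w2px(c,p):
    return cv2.projectPoints(np.array(p,float).reshape(-1,3),np.array(c["rvec"]),np.array(c["tvec"]),K(c),None)[0].reshape(-1,2)
E
python3 - <<'E'
from h import *
t=cv2.imread("pics/top0.png"); s=cv2.imread("pics/scene0.png")
a=cv2.resize(t[120:245,180:280],None,fx=4,fy=4,interpolation=cv2.INTER_CUBIC)
b=cv2.resize(t[135:210,285:385],None,fx=4,fy=4,interpolation=cv2.INTER_CUBIC)
d=cv2.resize(s[140:220,330:450],None,fx=4,fy=4,interpolation=cv2.INTER_CUBIC)
cv2.imwrite("pics/c1.png",np.clip(a*1.4,0,255)); cv2.imwrite("pics/c2.png",np.clip(b*1.8,0,255)); cv2.imwrite("pics/c3.png",np.clip(d*1.4,0,255))
E
```

```text
[ WARN:0@0.796] global loadsave.cpp:1063 imwrite_ Unsupported depth image for selected encoder is fallbacked to CV_8U.
```

View pics/c1.png

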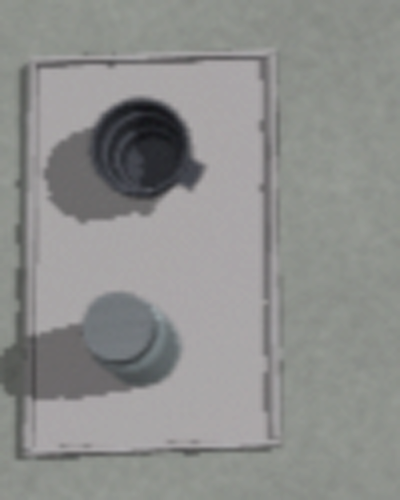

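View pics/c2.png

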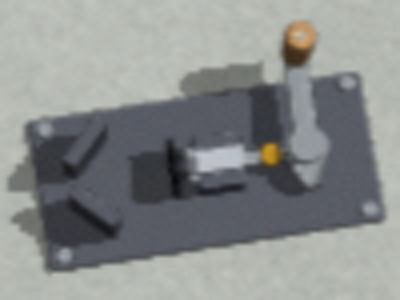

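View pics/c3.png

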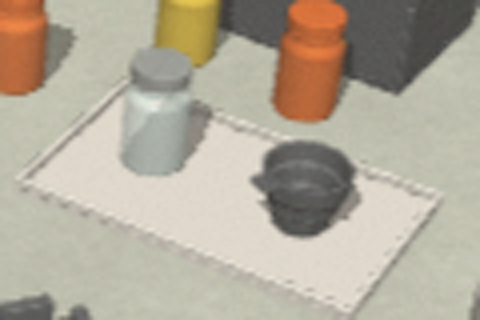

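```bash
python3 - <<'E'
from h import *
c=robot.get_calibration("top"); f=lambda p,o:((p[0]+.5)/4-.5+o[0],(p[1]+.5)/4-.5+o[1])
J=px2w(c,*f((120,327),(180,120)),.105); print("jar lid",J)
e=[px2w(c,*f(p,(180,120)),.105)[:2] for p in ((83,327),(157,327))]; print("lid dia",np.linalg.norm(e[0]-e[1]))
print("cup",px2w(c,*f((141,147),(180,120)),.056))
P=[px2w(c,*f(p,(285,135)),.008) for p in ((27,122),(358,72),(385,215),(48,270))]
P=np.array(P);print(P.round(4)); print("sides",np.linalg.norm(P-np.roll(P,-1,0),axis=1))
m=P.mean(0); y=(P[0]+P[3]-P[1]-P[2]);y/=np.linalg.norm(y); print("mid",m,"y",y, np.degrees(np.arctan2(y[1],y[0])))
g=px2w(c,*f((301,35),(285,135)),.094); print("grip",g)
s=robot.get_calibration("scene")
print("scene jar lid px",px2w(s,330+159/4,140+62/4,.105))
print("scene px of jar",w2px(s,J))
E
```

```text
jar lid [0.4570622  0.31536589 0.105     ]
lid dia 0.0523720286957366
cup [0.60256249 0.31895009 0.056     ]
[[ 0.5933  0.0924  0.008 ]
 [ 0.6393 -0.1625  0.008 ]
 [ 0.5266 -0.1833  0.008 ]
 [ 0.478   0.0728  0.008 ]]
sides [0.25905953 0.11460963 0.260618   0.11699964]
mid [ 0.55928822 -0.04515835  0.008     ] y [-0.18190348  0.98331639  0.        ] 100.48065155871329
grip [ 0.64172087 -0.11090675  0.094     ]
scene jar lid px [0.45656608 0.31973069 0.105     ]
scene px of jar [[369.18378966 156.10280092]]
```

```bash
python3 - <<'E'
from h import *
from scipy.spatial.transform import Rotation as Ro
c=robot.get_calibration("wrist"); R=cv2.Rodrigues(np.array(c["rvec"]))[0]; C=-R.T@c["tvec"]
o=robot.observe(); T=Ro.from_euler('xyz',o["tcp_rot"],degrees=True).as_matrix()
print("cam in tool",T.T@(C-o["tool_pos"])); print("cam axes in tool\n",T.T@R.T)
# centre-ish pixel ground hit rel to tool at z 0.05
print(T.T@(px2w(c,320,150,.1)-o["tool_pos"]))
for yaw in (10.5,190.5):
  for p in ([.457,.315,.25],[.5484,.0138,.25],[.57,-.12,.25]): print(yaw,p,robot.ik(p,[180,0,yaw]))
E
```

```text
cam in tool [ 0.06708263 -0.00016433 -0.06940534]
cam axes in tool
 [[ 5.92239306e-06 -9.65080820e-01 -2.61952305e-01]
 [ 9.99999998e-01  2.24961471e-05 -6.02713042e-05]
 [ 6.40595973e-05 -2.61952304e-01  9.65080819e-01]]
[ 0.03456675 -0.00022569  0.20332662]
10.5 [0.457, 0.315, 0.25] [  21.07471591   -2.12390783   -8.27713502   83.8467728     0.
 -169.42528409]
10.5 [0.5484, 0.0138, 0.25] [-12.22376888  -3.25792385  -9.3786503   83.87927355   0.
 157.27623112]
10.5 [0.57, -0.12, 0.25] [-24.74406049   2.6687767   -3.4705428   83.8606805    0.
 144.75593951]
190.5 [0.457, 0.315, 0.25] [21.07471591 -2.12390783 -8.27713502 83.8467728   0.         10.57471591]
190.5 [0.5484, 0.0138, 0.25] [-12.22376888  -3.25792385  -9.3786503   83.87927355   0.
 -22.72376888]
190.5 [0.57, -0.12, 0.25] [-24.74406049   2.6687767   -3.4705428   83.8606805    0.
 -35.24406049]
```

```bash
python3 - <<'E'
from h import *
robot.move_pose([.515,.325,.30],[180,0,-169.5])
c=robot.get_calibration("wrist"); im=robot.grab_frame("wrist"); np.save("pics/w1.npy",c)
cv2.imwrite("pics/w1.png",im); print(w2px(c,[[.457,.3154,.105],[.457,.3154,.005]]),robot.observe()["time"])
E
```

```text
[[320.11611967 121.16182526]
 [320.06281162 118.09870286]] 1.625
```

View pics/w1.png

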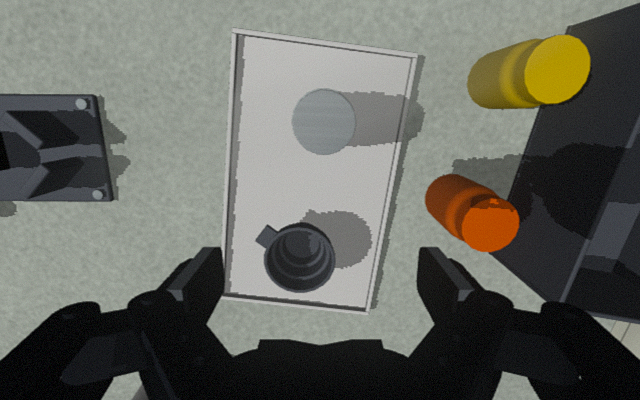

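Wrist view: lid centre is at about (324,122), about 65 px wide (≈54 mm), so it is the steel-lidded glass jar. The cup is at (300,255). Next I look at the clamp from close up.

```bash
python3 - <<'E'
from h import *
c=np.load("pics/w1.npy",allow_pickle=True).item()
print("jar",px2w(c,324,122,.105))
robot.move_pose([.625,-.03,.33],[180,0,-169.5])
c=robot.get_calibration("wrist"); im=robot.grab_frame("wrist"); np.save("pics/w2.npy",c)
cv2.imwrite("pics/w2.png",np.clip(im*1.5,0,255).astype(np.uint8)); print(robot.observe()["time"])
E
```

```text
jar [0.45707425 0.31856169 0.105     ]
3.0667
```

View pics/w2.png

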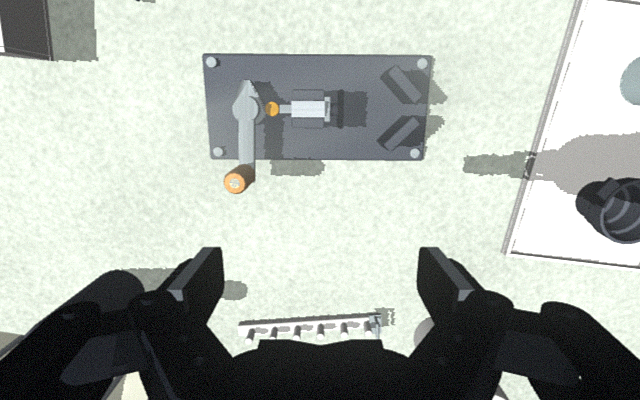

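```bash
python3 - <<'E'
from h import *
im=cv2.imread("pics/w2.png")
a=cv2.resize(im[45:200,195:445],None,fx=3.2,fy=3.2,interpolation=cv2.INTER_CUBIC); cv2.imwrite("pics/c4.png",a)
c=np.load("pics/w2.npy",allow_pickle=True).item()
P=np.array([px2w(c,*p,.008) for p in ((204,54),(433,55),(424,160),(210,160))])
print("sides",np.linalg.norm(P-np.roll(P,-1,0),axis=1))
m=P.mean(0); y=P[1]+P[2]-P[0]-P[3]; y/=np.linalg.norm(y); print(P.round(4),m,y,np.degrees(np.arctan2(y[1],y[0])))
x=np.array([y[1],-y[0],0]); print("grip",px2w(c,235,183,.094)); ax=m-.08*y
print("axis",ax,"seat",m+.06*y); g=px2w(c,235,183,.094)-ax; print("grip rel",g@x,g@y, np.hypot(g@x,g@y),"crank",-np.arctan2(g@y,g@x))
print(w2px(c,[ax+[0,0,.042],ax+[0,0,.05]]))
E
```

```text
sides [0.25640751 0.11815083 0.26018192 0.1192104 ]
[[ 0.5234 -0.1793  0.008 ]
 [ 0.4774  0.0729  0.008 ]
 [ 0.5935  0.0944  0.008 ]
 [ 0.6413 -0.1613  0.008 ]] [ 0.55889712 -0.04333202  0.008     ] [-0.18157639  0.98337684  0.        ] 100.46159375712966
grip [ 0.64106802 -0.10894451  0.094     ]
axis [ 0.57342324 -0.12200217  0.008     ] seat [0.54800254 0.01567059 0.008     ]
grip rel 0.06889127834103441 0.000557904937799239 0.06889353735570193 crank -0.008098162138020589
[[240.73769915 109.20457411]
 [238.88191998 109.18836023]]
```

View pics/c4.png

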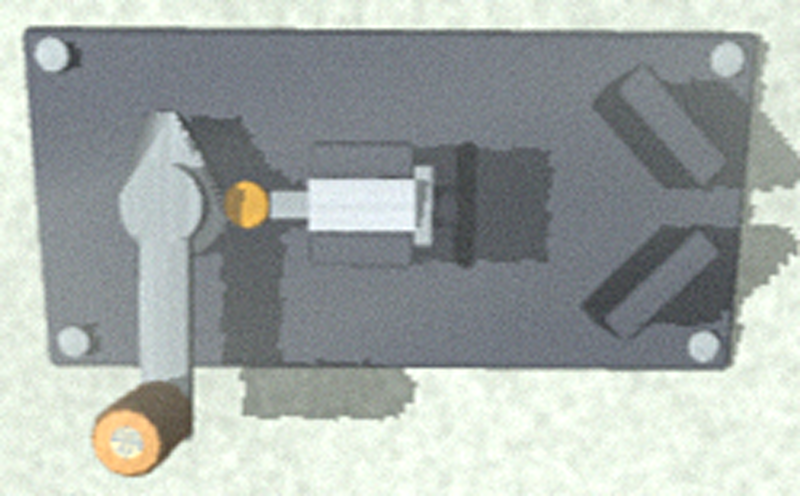

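```bash
python3 - <<'E'
from h import *
im=cv2.imread("pics/w2.png")
a=cv2.resize(im[60:165,375:435],None,fx=7,fy=7,interpolation=cv2.INTER_CUBIC)
b=cv2.resize(im[75:165,228:278],None,fx=7,fy=7,interpolation=cv2.INTER_CUBIC)
o=np.zeros((600,780,3),np.uint8); a=cv2.resize(im[62:147,378:434],None,fx=7,fy=7,interpolation=cv2.INTER_CUBIC); b=cv2.resize(im[75:160,228:280],None,fx=7,fy=7,interpolation=cv2.INTER_CUBIC)
o[:595,:392]=a;o[:595,400:764]=b; cv2.imwrite("pics/c5.png",o)
E
```

```text
(no output)
```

View pics/c5.png

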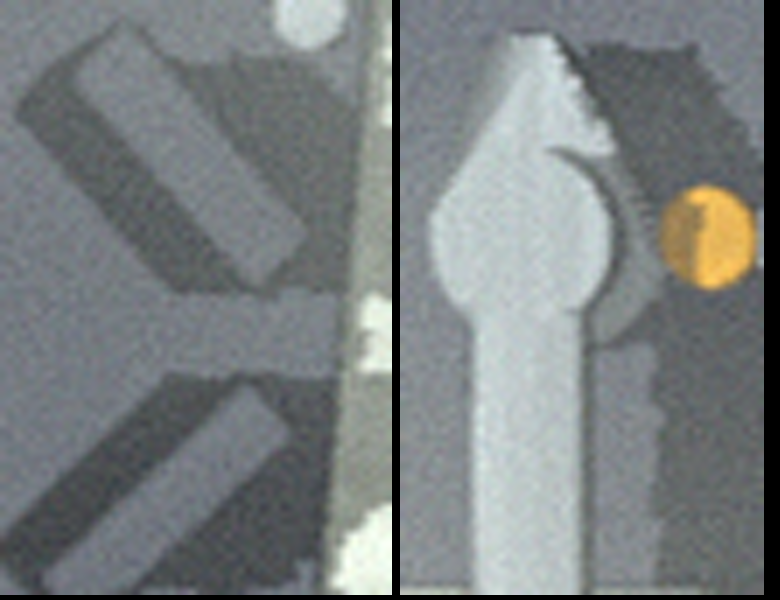

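```bash
python3 - <<'E'
from h import *
c=np.load("pics/w2.npy",allow_pickle=True).item()
m=np.array([.5590,-.0440]); th=np.radians(100.47); y=np.array([np.cos(th),np.sin(th)]); x=np.array([y[1],-y[0]])
def loc(u,v,z):
    p=px2w(c,u,v,z)[:2]-m; return np.array([p@x,p@y])
A=lambda q:(378+(q[0]+.5)/7-.5,62+(q[1]+.5)/7-.5)
def line(p,q,z):
    p=loc(*A(p),z);q=loc(*A(q),z); return p,q-p
for z,u,l in ((.008,((15,108),(175,290)),((170,375),(3,540))),(.058,((75,75),(262,288)),((240,380),(42,575)))):
    p,d=line(*u,z);q,e=line(*l,z); s=np.linalg.solve(np.c_[d,-e],q-p); ap=p+s[0]*d
    print(z,"apex",ap,"seat y",ap[1]-.0410,"angles",np.degrees([np.arctan2(d[1],d[0]),np.arctan2(e[1],e[0])]), p,p+d,q,q+e)
for z in (.036,.042,.046,.05): print("hub",z,loc(228+(121.5)/7-.5,75+235.5/7-.5,z))
print("handle top",loc(234.8,182.7,.094), "follower roller",loc(195+246/3.2-.3,45+204/3.2-.3,.025))
print("pad? ",loc(195+466/3.2,45+204/3.2,.044))
E
```

```text
0.008 apex [-0.00051408  0.10598832] seat y 0.06498832292981979 angles [ 44.61060484 -44.2651022 ] [-0.03573554  0.07124238] [-0.00736161  0.09923323] [0.00631225 0.0993349 ] [0.03366271 0.07267721]
0.058 apex [-0.00139933  0.10476718] seat y 0.06376717593345235 angles [ 44.87337342 -44.10932815] [-0.03550686  0.07081007] [-0.00665229  0.09953738] [0.00626591 0.09733662] [0.03458909 0.0698806 ]
hub 0.036 [-0.00113075 -0.0780992 ]
hub 0.042 [-0.00110299 -0.07675765]
hub 0.046 [-0.00108448 -0.07586329]
hub 0.05 [-0.00106597 -0.07496893]
handle top [ 0.06860339 -0.07895001] follower roller [-0.00090671 -0.05076186]
pad?  [-0.00066235  0.02513795]
```

Measured in the clamp frame, from the plate middle:
- V apex at +105.5 mm gives the seat at +64.5 mm.
- Hub is at −75.5 mm, and the difference is 140 mm as specified.
- Handle is 70 mm from the axis.

The measurements agree, so I pick the jar by its lid next, which keeps the fingertips above the V-block.

```bash
cat >> h.py <<'E'
th=np.radians(100.47); Y=np.array([np.cos(th),np.sin(th)]); X=np.array([Y[1],-Y[0]])
M=np.array([.5590,-.0440])-.0009*X
SEAT=M+.0645*Y; AXIS=M-.0755*Y
E
python3 - <<'E'
from h import *
print(SEAT,AXIS)
o=[180,0,-169.5]
robot.move_pose([.457,.318,.26],o)
print(robot.line_to([.457,.318,.155],vel=.12,guard=8), robot.observe()["tool_pos"])
robot.set_gripper(0.0); s=robot.observe(); print(s["gripper_width"],s["ft_force"],s["time"])
robot.line_to([.457,.318,.175],vel=.06); robot.line_to([.457,.318,.25],vel=.15)
s=robot.observe(); print(s["gripper_width"],s["ft_force"],s["time"],s["tool_pos"])
im=robot.grab_frame("scene")[80:240,280:500]
cv2.imwrite("pics/s1.png",cv2.resize(im,None,fx=3.5,fy=3.5,interpolation=cv2.INTER_CUBIC))
E
```

```text
[0.546394   0.01926254] [ 0.5718349  -0.11840649]
False [0.45747934 0.31813988 0.15588198]
0.04956204025490666 [-0.83208542 -1.43026896  5.26677887] 5.975
0.04956171455120801 [-0.66504916  1.50535116 -3.86369147] 7.1083 [0.45675216 0.31790073 0.24897211]
```

View pics/s1.png

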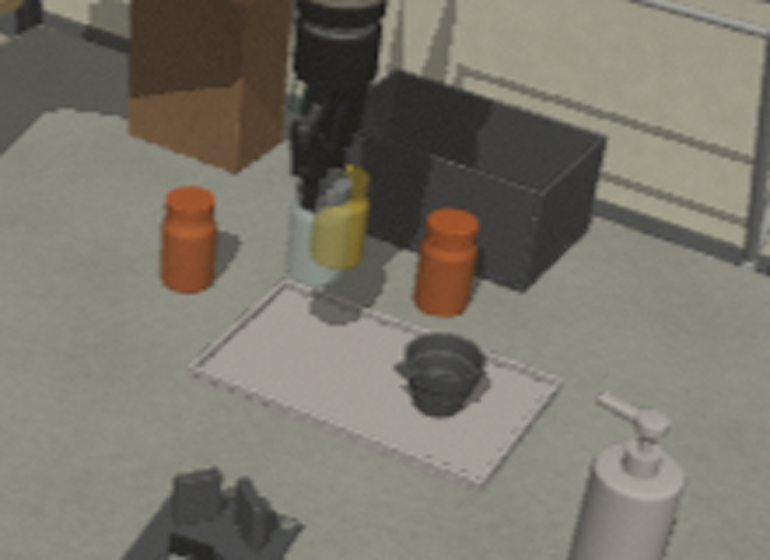

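The jar is held upright at 49.6 mm width, and the cup is untouched. Now I place it.

```bash
python3 - <<'E'
from h import *
o=[180,0,-169.5]; p=SEAT-.0035*Y
robot.line_to([*p,.25],vel=.22,rotation=o)
robot.line_to([*p,.175],vel=.12); robot.pause(.3)
s=robot.observe(); print(s["ft_force"],s["tool_pos"],s["time"])
print(robot.line_to([*p,.154],vel=.02,guard=3)); s=robot.observe(); print(s["ft_force"],s["tool_pos"],s["time"])
im=robot.grab_frame("scene")[150:310,260:480]
cv2.imwrite("pics/s2.png",cv2.resize(im,None,fx=3.5,fy=3.5,interpolation=cv2.INTER_CUBIC))
E
```

```text
[-0.09560434  0.82732651 -3.30340635] [0.54732099 0.01575674 0.17559583] 9.8167
True
[-6.13651634e-01  3.68401231e-03  4.81417222e+00] [0.54690319 0.01580158 0.15908708] 10.5833
```

View pics/s2.png

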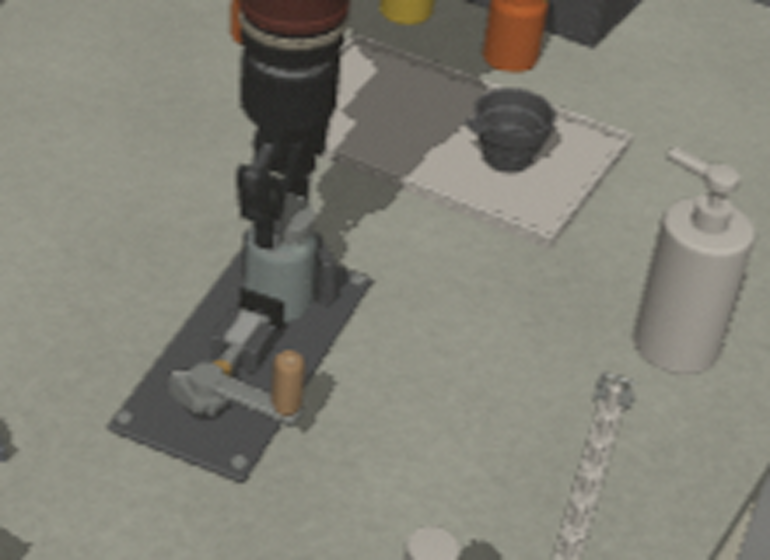

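The jar touched down at TCP z 0.159, the height expected for the plate, and it stands between the pad and the V. I let go.

```bash
python3 - <<'E'
from h import *
robot.set_gripper(0.085); p=robot.observe()["tool_pos"]
robot.line_to([p[0],p[1],.25],vel=.12)
robot.move_pose([.625,-.03,.33],[180,0,-169.5])
c=robot.get_calibration("wrist"); im=robot.grab_frame("wrist"); np.save("pics/w3.npy",c)
im=np.clip(im*1.5,0,255).astype(np.uint8)
cv2.imwrite("pics/w3.png",cv2.resize(im[45:200,195:445],None,fx=3.2,fy=3.2,interpolation=cv2.INTER_CUBIC)); s=robot.observe(); print(s["time"],s["ft_force"])
# lid expected
S=SEAT; print((w2px(c,[[*S,.108],[*(S-.0035*Y),.108],[*AXIS,.042]])-[195,45])*3.2)
E
```

```text
12.6083 [0.02958941 0.92660686 0.07573535]
[[629.91975377 205.16134115]
 [616.98487601 205.1580349 ]
 [165.42082208 205.89208528]]
```

View pics/w3.png

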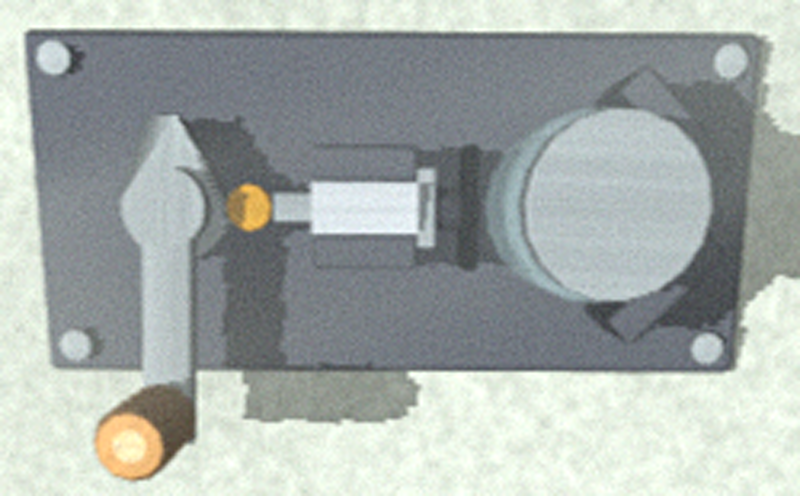

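The lid centre is at (617,204) in the crop, exactly where planned, inside the V play and clear of the pad. Next is the handle. The grip force is fixed at 60 N, so I cage the handle at just over 24 mm instead of squeezing it, and keep the jaws tangential.

```bash
cat >> h.py <<'E'
ZC=.125
def rad(t): return np.cos(t)*X-np.sin(t)*Y
def tan(t): return -np.sin(t)*X-np.cos(t)*Y
def pose(t,dz=0,R=.070):
    p=AXIS+R*rad(t); yaw=190.47-np.degrees(t); yaw=(yaw+180)%360-180
    return [p[0],p[1],ZC+dz],[180,0,yaw]
def ft(t):
    f=robot.observe()["ft_force"]; return round(f[:2]@tan(t),2),round(f[:2]@rad(t),2),round(f[2],2)
E
python3 - <<'E'
from h import *
t=.05
p,o=pose(t,.10); robot.move_pose(p,o)
p,o=pose(t); print(robot.line_to(p,vel=.1,rotation=o,guard=6)); robot.pause(.2); print(ft(t))
robot.set_gripper(.040); print(ft(t))
robot.set_gripper(.026); robot.pause(.2); print(ft(t)); s=robot.observe(); print(s["gripper_width"],s["tool_pos"],p,s["time"])
cv2.imwrite("pics/w4.png",np.clip(robot.grab_frame("wrist")*1.5,0,255).astype(np.uint8))
im=robot.grab_frame("scene")[190:300,270:400]
cv2.imwrite("pics/s4.png",cv2.resize(im,None,fx=5,fy=5,interpolation=cv2.INTER_CUBIC))
E
```

```text
False
(np.float64(-0.18), np.float64(-0.72), np.float64(-0.23))
(np.float64(-0.47), np.float64(-0.64), np.float64(-0.22))
(np.float64(0.24), np.float64(-0.11), np.float64(-0.0))
0.025851678804012075 [ 0.64122071 -0.10920121  0.12499536] [np.float64(0.6412191408976418), np.float64(-0.1091422302077159), 0.125] 15.55
```

View pics/w4.png

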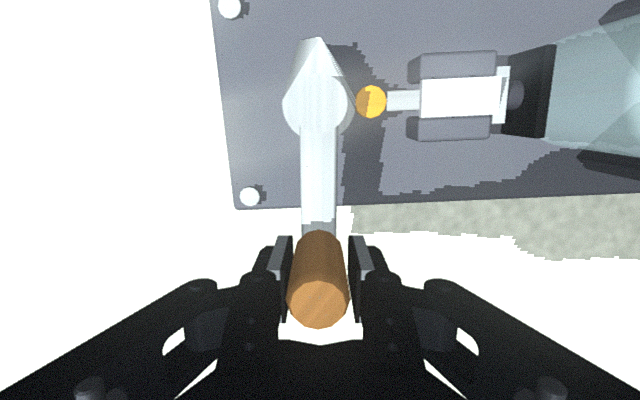

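View pics/s4.png

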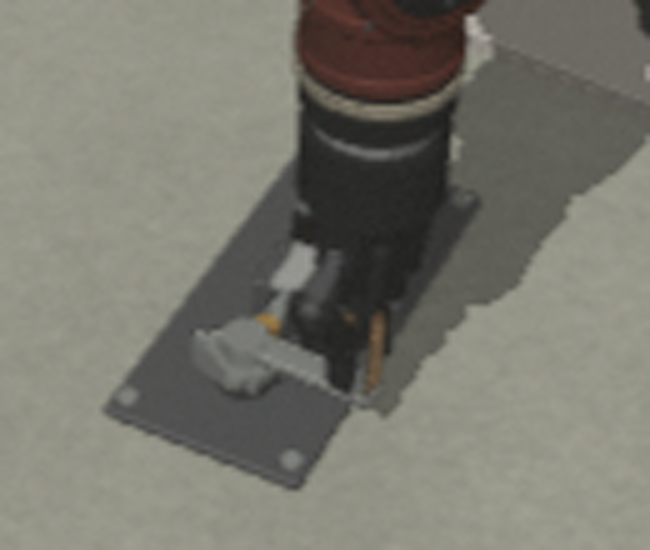

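The handle sits centred between the pads with almost no force, and the wrist camera sees the cam, roller and pad. I start turning and log the tangential force.

```bash
cat >> h.py <<'E'
def go(t,vel=.05,w=.05):
    p,o=pose(t); r=robot.line_to(p,vel=vel,rotation=o,guard=30); robot.pause(w); 
    s=robot.observe(); v=np.array(s["tool_pos"][:2])-AXIS
    print(round(t,2),ft(t),round(float(np.arctan2(-(v@Y),v@X)),3),round(s["time"],2),"GUARD" if r else "")
    return r
def pic(n): cv2.imwrite(f"pics/{n}.png",np.clip(robot.grab_frame("wrist")*1.3,0,255).astype(np.uint8))
E
python3 - <<'E'
from h import *
for t in np.arange(.15,.76,.1):
    if go(t): break
pic("k1")
E
```

```text
0.15 (np.float64(-0.08), np.float64(-0.91), np.float64(-0.82)) 0.149 15.99 
0.25 (np.float64(-0.36), np.float64(-0.03), np.float64(0.07)) 0.247 16.33 
0.35 (np.float64(0.2), np.float64(-0.43), np.float64(0.53)) 0.347 16.68 
0.45 (np.float64(-1.11), np.float64(0.34), np.float64(-0.75)) 0.447 17.02 
0.55 (np.float64(0.02), np.float64(0.27), np.float64(0.24)) 0.547 17.36 
0.65 (np.float64(-0.46), np.float64(-0.1), np.float64(0.65)) 0.647 17.7 
0.75 (np.float64(0.1), np.float64(0.64), np.float64(0.07)) 0.747 18.04
```

View pics/k1.png

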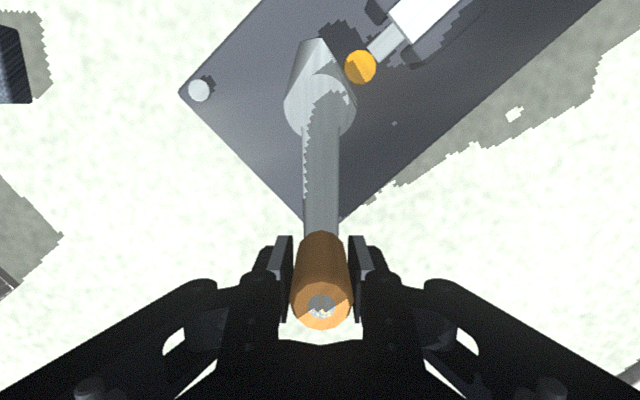

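The crank follows, and the cam's lobe is approaching the roller at (360,67). I go on in smaller steps with averaged forces.

```bash
cat >> h.py <<'E'
def step(t,vel=.04,w=.2):
    p,o=pose(t); r=robot.line_to(p,vel=vel,rotation=o,guard=30); F=[]
    for _ in range(5): robot.pause(w/5); F.append(robot.observe()["ft_force"])
    f=np.mean(F,0); print(round(float(t),2),"tan %.2f rad %.2f z %.2f"%(f[:2]@tan(t),f[:2]@rad(t),f[2]),"t=%.1f"%robot.observe()["time"],"GUARD" if r else "",flush=True)
    return f[:2]@tan(t)
E
python3 - <<'E'
from h import *
for t in np.arange(.83,1.4,.07):
    f=step(t)
pic("k2")
E
```

```text
0.83 tan -0.13 rad 0.05 z -0.46 t=18.6 
0.9 tan -0.10 rad -0.25 z 0.17 t=19.1 
0.97 tan 0.02 rad -0.21 z 0.14 t=19.6 
1.04 tan 0.41 rad -0.06 z 0.12 t=20.0 
1.11 tan -0.63 rad -0.03 z -0.00 t=20.5 
1.18 tan -0.61 rad 0.38 z 0.39 t=21.0 
1.25 tan -1.53 rad 0.21 z 0.10 t=21.5 
1.32 tan -4.83 rad 0.37 z -0.79 t=22.0 
1.39 tan -6.65 rad 0.15 z -1.79 t=22.5
```

View pics/k2.png

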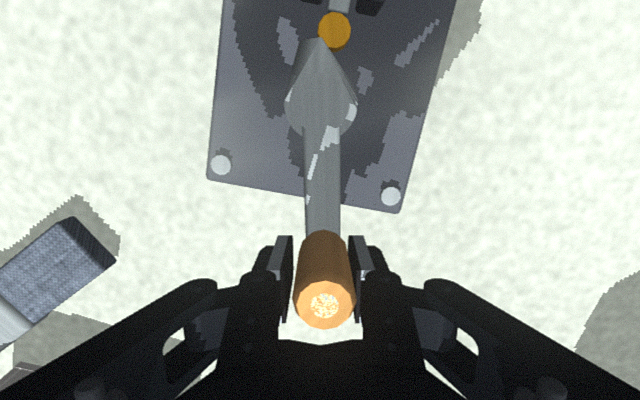

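The pad met the jar at about 1.28, where the force rose to 6.6 N. I continue in fine steps until it falls off.

```bash
python3 - <<'E'
from h import *
n=0
for t in np.arange(1.44,2.3,.05):
    f=step(t)
    if f>-1.2 and t>1.5: n+=1
    else: n=0
    if n>=2 or f>1.0: break
pic("k3")
E
```

```text
1.44 tan -5.93 rad 0.26 z -1.97 t=23.0 
1.49 tan -3.96 rad 0.29 z -0.68 t=23.4 
1.54 tan -0.82 rad 0.35 z 0.03 t=23.9 
1.59 tan 0.04 rad -0.11 z 0.05 t=24.3
```

View pics/k3.png

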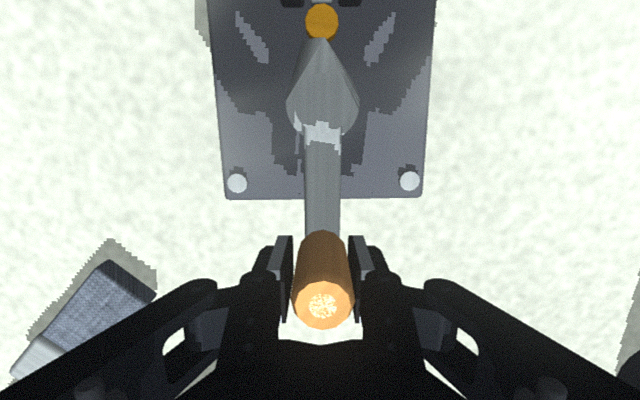

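Force fell to about 0 at 1.54–1.59, so the dwell begins near 1.55. I cross-check against the cam nose in the images.

```bash
python3 - <<'E'
from h import *
a=[cv2.resize(cv2.imread(f"pics/{k}.png")[0:140,270:375],None,fx=3.7,fy=3.7,interpolation=cv2.INTER_CUBIC) for k in("k1","k3")]
cv2.imwrite("pics/z1.png",np.hstack(a))
c=robot.get_calibration("wrist")
ps=[]
for d in np.arange(1.2,2.0,.01): pass
q=w2px(c,[[*AXIS,.030],[*AXIS,.042],[*(AXIS+.03*Y),.030],[*(AXIS+.03*Y),.024]])
print(q,(q-[270,0])*3.7)
for a_ in (-.18,0,.18): # nose dirs if mid at 1.73 (crank now 1.58): nose angle about +Y, lagging
    d=np.cos(.15+a_)*Y-np.sin(.15+a_)*X
    print(a_,w2px(c,[[*(AXIS+.03*d),.030]]), (w2px(c,[[*(AXIS+.03*d),.030]])-[270,0])*3.7+[388,0])
E
```

```text
[[322.06765176 102.64091207]
 [322.20749061 102.06934276]
 [320.97653133  35.18073417]
 [320.95148487  37.95922412]] [[192.65031153 379.77137466]
 [193.16771525 377.65656821]
 [188.61316591 130.16871643]
 [188.52049402 140.44912924]]
-0.18 [[322.91890448  35.17298358]] [[583.79994656 130.14003926]]
0 [[311.32245371  36.17501191]] [[540.89307874 133.84754408]]
0.18 [[300.12728157  39.42702805]] [[499.47094182 145.8800038 ]]
```

View pics/z1.png

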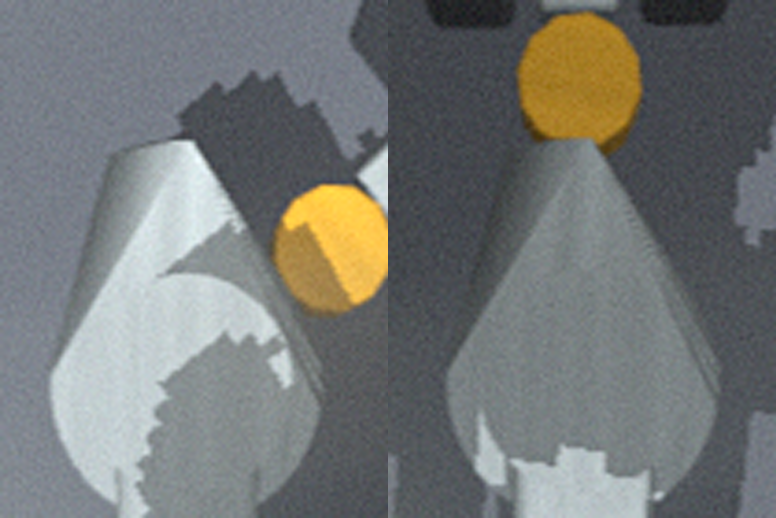

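The cam's flat nose (z1, right panel x≈515–600) is about 24 px wide, matching the 10.8 mm dwell arc. Its centre still lags the roller by roughly 0.09–0.16 rad. That puts mid-dwell at about 1.68–1.75, and the force onset gives about 1.73. I stop at 1.71.

```bash
python3 - <<'E'
from h import *
for t in (1.64,1.68,1.71): step(t)
pic("k4")
a=cv2.imread("pics/k4.png")[0:140,250:400]; cv2.imwrite("pics/k4z.png",cv2.resize(a,None,fx=4,fy=4,interpolation=cv2.INTER_CUBIC))
E
```

```text
1.64 tan 0.12 rad 0.04 z 0.20 t=24.9 
1.68 tan -0.14 rad 0.26 z -0.02 t=25.3 
1.71 tan -0.35 rad 0.04 z 0.16 t=25.8
```

View pics/k4z.png

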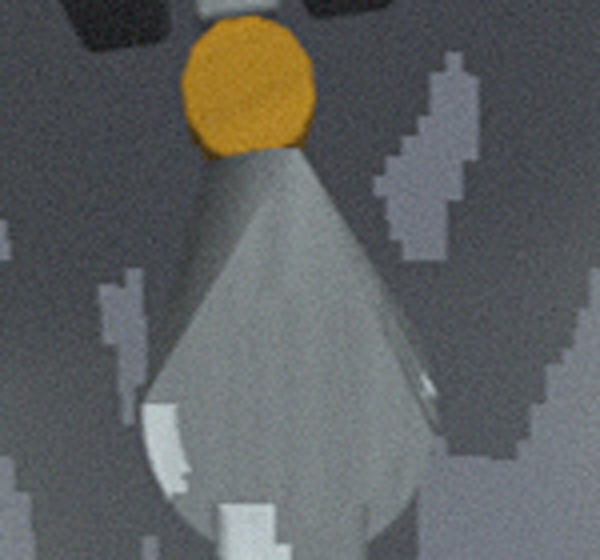

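The roller (centre x≈248) sits on the middle of the cam's flat nose (205–302, centre ≈253), and the force is about 0. I release, rise and check.

```bash
python3 - <<'E'
from h import *
robot.set_gripper(.045); robot.pause(.3); print(ft(1.71)); pic("k5")
p,o=pose(1.71,.13); robot.line_to(p,vel=.12,rotation=o)
robot.move_pose([.625,-.03,.33],[180,0,-169.5]); robot.pause(.3)
c=robot.get_calibration("wrist"); im=robot.grab_frame("wrist"); np.save("pics/w6.npy",c)
cv2.imwrite("pics/w6.png",np.clip(im*1.3,0,255).astype(np.uint8)); 
im=np.clip(im*1.5,0,255).astype(np.uint8)
cv2.imwrite("pics/w6z.png",cv2.resize(im[45:200,195:445],None,fx=3.2,fy=3.2,interpolation=cv2.INTER_CUBIC))
cv2.imwrite("pics/top6.png",robot.grab_frame("top"));cv2.imwrite("pics/scene6.png",robot.grab_frame("scene"))
h=lambda t:(w2px(c,[[*(AXIS+.07*rad(t)),.094]])-[195,45])*3.2
print([ (t,h(t)) for t in (1.55,1.71,1.85)],(w2px(c,[*SEAT,.108])-[195,45])*3.2,robot.observe()["time"])
E
```

```text
(np.float64(-0.11), np.float64(0.92), np.float64(0.82))
[(1.55, array([[-117.11372719,  209.07775717]])), (1.71, array([[-119.96081383,  168.05001402]])), (1.85, array([[-117.20441955,  132.20087658]]))] [[631.05646985 203.36035701]] 29.4667
```

View pics/w6z.png

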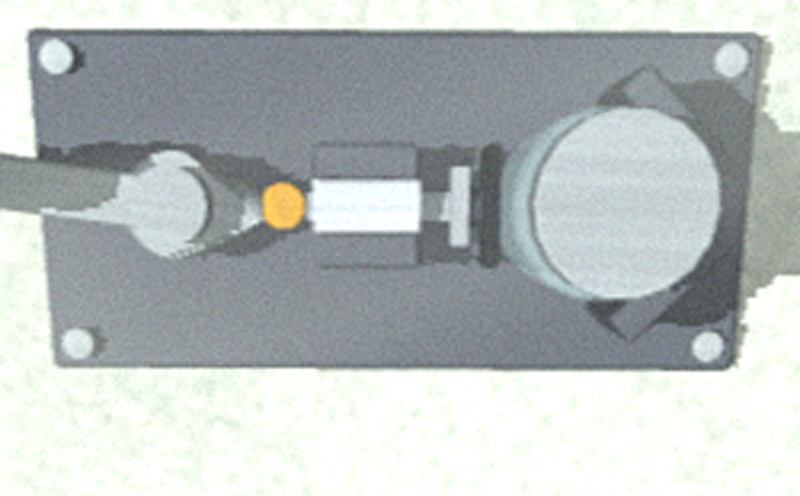

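View pics/scene6.png

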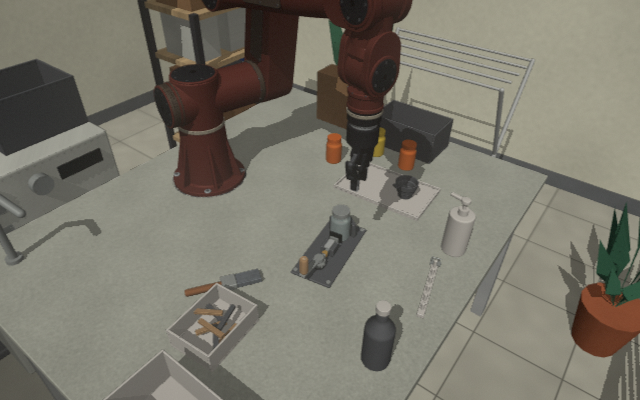

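View pics/k5.png

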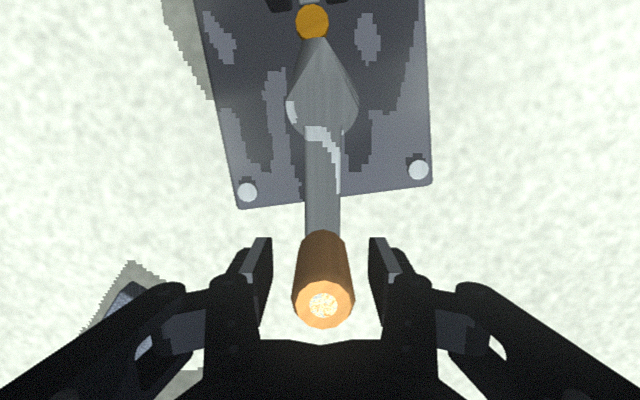

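View pics/top6.png

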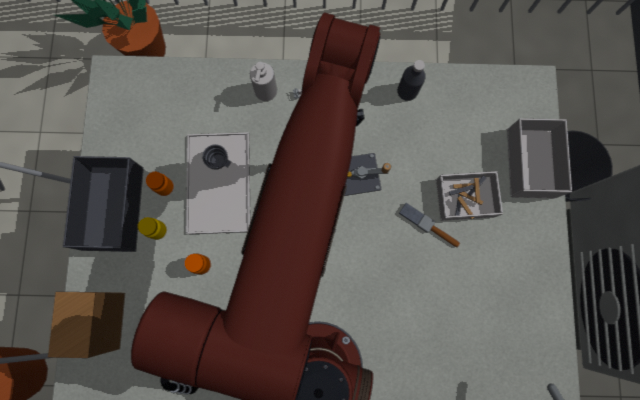

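Released and retreated, nothing moved: the roller is on the cam nose, the follower is about 11 mm advanced, the pad is against the jar and the lid is seated at (627,203). Brush, basket and cup are at their original pixels. I hand it in.

```bash
python3 - <<'E'
from h import *
robot.job_done(); print(robot.observe()["time"])
E
```

```text
the job is handed in; nothing more can be done
the job is handed in; nothing more can be done
```

The jar is clamped in the V-block and the crank stayed put when I let go. I handed the job in at about 29.5 s of the 72 s allowed; no verdict is reported.

- **Jar:** I took the steel-lidded glass jar from the tray by its lid and set it upright on the clamp plate with a guarded touch of a few newtons. I let go of it before touching the crank.
- **Crank:** I held the handle between the pads at 26 mm without squeezing, because the fixed 60 N grip is too strong for it. I turned the handle clockwise to about 1.71 rad. The push peaked at about 6.7 N and fell to about 0 from roughly 1.55 rad, where the dwell begins.
- **Last checks:** After I released the handle and moved away, the roller was on the cam's flat nose, with the follower about 11 mm forward. The pad was against the jar, whose lid stood within about 1–2 mm of the seat. The cup, brush and basket were where they started in the pictures.
- **Disagreement:** The estimates of mid-dwell differed slightly, about 1.68–1.75 rad from the images and 1.73 from the force. I stopped at 1.71, well inside the 0.36 rad dwell.

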